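Stir the drying beads under the balance frame

TASK

Take the stirring rod from its rest and stir the fuller of the two bead dishes: first work the rod down in the middle of the dish until its foot presses gently on the bottom, then stir in wide circles, counter-clockwise seen from above and for at least two turns, with the foot kept down near the bottom, until every bead lies at least 20 mm from where it lay at the start. Keep all beads in their dish, then lean the rod back in its rest as it was. Touch beads and dishes only with the rod, do not ram the dish, and leave the yellow frame, the other dish's beads and everything else on the bench alone.

Things in the scene. Friction and masses are not known exactly. Their poses are not given: they have to be found in the camera images.
- frame: Fixed yellow frame astride both dishes; origin on the table, x (about 0.9 rad left of straight ahead) from its open front to its back, y along the bars. Two bars, 16 mm wide, 450 long, at x = -52 and +20 mm, z = 242 to 260 mm. Ends at y = +-225 mm: 22 mm square post at x = 20, top arm x = -70 to 30, foot 12 high x = -85 to 65 mm. A gripper tilted 35 to 45 deg towards +x fits in front of them.
- dish_a_floor (a point): One of two alike shallow round steel dishes, fixed, side by side under the frame (they change places); six beads lie in one of the two, three in the other: see which. Inner radius 80, outer 84, rim 32 mm above the table, straight walls. This point: centre of its flat inner floor, 6 mm above the table; z up, x as the frame's within 0.3 rad.
- dish_b_floor (a point): One of two alike shallow round steel dishes, fixed, side by side under the frame (they change places); six beads lie in one of the two, three in the other: see which. Inner radius 80, outer 84, rim 32 mm above the table, straight walls. This point: centre of its flat inner floor, 6 mm above the table; z up, x as the frame's within 0.3 rad.
- bead1_c (a point): Centre of a loose drum-shaped white ceramic bead (26 mm diameter, 20 mm high, 20 g), glazed and slippery (friction about 0.2), standing on its flat face in one of the dishes at the start.
- bead2_c (a point): Centre of a loose drum-shaped white ceramic bead (26 mm diameter, 20 mm high, 20 g), glazed and slippery (friction about 0.2), standing on its flat face in one of the dishes at the start.
- bead3_c (a point): Centre of a loose drum-shaped white ceramic bead (26 mm diameter, 20 mm high, 20 g), glazed and slippery (friction about 0.2), standing on its flat face in one of the dishes at the start.
- bead4_c (a point): Centre of a loose drum-shaped white ceramic bead (26 mm diameter, 20 mm high, 20 g), glazed and slippery (friction about 0.2), standing on its flat face in one of the dishes at the start.
- bead5_c (a point): Centre of a loose drum-shaped white ceramic bead (26 mm diameter, 20 mm high, 20 g), glazed and slippery (friction about 0.2), standing on its flat face in one of the dishes at the start.
- bead6_c (a point): Centre of a loose drum-shaped white ceramic bead (26 mm diameter, 20 mm high, 20 g), glazed and slippery (friction about 0.2), standing on its flat face in one of the dishes at the start.
- bead7_c (a point): Centre of a loose drum-shaped white ceramic bead (26 mm diameter, 20 mm high, 20 g), glazed and slippery (friction about 0.2), standing on its flat face in one of the dishes at the start.
- bead8_c (a point): Centre of a loose drum-shaped white ceramic bead (26 mm diameter, 20 mm high, 20 g), glazed and slippery (friction about 0.2), standing on its flat face in one of the dishes at the start.
- bead9_c (a point): Centre of a loose drum-shaped white ceramic bead (26 mm diameter, 20 mm high, 20 g), glazed and slippery (friction about 0.2), standing on its flat face in one of the dishes at the start.
- rod: Loose stirring rod, 0.1 to 0.16 kg: steel shaft 12 mm thick with a ball foot (radius 9 mm); from 125 to 200 mm above the foot centre a square wooden handle, 24 x 24 mm. Origin at the foot centre, z along the rod to the handle, x and y square to the handle faces. At the start it leans 40 deg (0.70 rad) from vertical in the rest, handle towards the rest's -x, its y level.
- rod_foot (a point): The centre of the ball foot of the rod (9 mm above the floor when it touches it). A bead fits between foot and dish wall while the foot stays within 45 mm of the dish's middle; farther out it can wedge a bead against the wall and shift the rod in the grip.
- rod_grip (a point): Point on the rod's axis in the middle of the handle, 162 mm from the foot centre. Best gripped here firmly (80 N or more) with the fingers along the rod, gripper tilted like the rod, closing along the rod's y.
- rest: Fixed aluminium rest on the right; origin on the table under the seat, x away from the robot and 0.3 to 0.7 rad to the left. Base 10 mm thick, x = -110 to 40, 80 mm wide. A fork at x = -63 mm: two 10 mm uprights with a 34 mm gap, 100 mm high, joined by a 10 mm crossbar, axis 77 mm high. The rod leans on the crossbar; it lifts straight up out and lowers straight down in.
- rest_seat (a point): Where the foot centre lies when the rod rests: 19 mm above the table, in a trough of the rest: side walls 32 mm apart inside, end wall face at x = +9 mm from here, walls up to 26 mm above the table, open to -x. Axes as the rest.
- weight_block: Fixed grey block 120 x 100 x 50 mm with four brass knob weights on it, 84 mm high over all; origin under its centre. A bystander.
- weight_l: Loose steel knob weight, 64 mm wide, 95 mm high, behind the dishes; origin under its centre. A bystander.
- weight_m: Loose steel knob weight, 52 mm wide, 75 mm high, between the rest and the frame. A bystander.
- weight_s: Loose brass knob weight, 34 mm wide, 45 mm high, between the dishes. A bystander.
- brush: Loose brush 170 mm long lying along y (crosswise) at the far right, under 30 mm high. A bystander.

How it is judged:
By the outcome, as a careful person would: the job done as asked, in the order asked, and still so for the second after the job is handed in, with the robot touching nothing.
It also fails if it takes over 72 s, if anything falls off the work surface, if the arm or the gripper's body presses on something with over 40 N, if the wrist force passes 120 N, or if a joint passes its speed limit or range.

ROBOT

A 6-joint arm with a two-finger parallel gripper is mounted at the origin on the work surface. World frame = base frame: x ahead of the robot, y to its left, z up, the work surface at z = 0. Lengths are in m, angles in degrees, forces in N, time in s.
With the tool pointing down it reaches from about 0.25 to 0.725 m from the base axis. Payload 9.7 kg.
Tool frame: the origin (TCP) lies between the finger pads; the fingertips stand 19 mm ahead of it and the grasp point (between the pads) is the TCP; z points along the fingers, y is the line along which they close (so a half turn about z gives the same grasp; the last joint's range is limited). The gripper opens to 85 mm and grips with 20 to 120 N. Pads are 22 mm wide; open, the fingers measure 114 mm over their backs; the gripper's body (76 mm by 85 mm) begins 54 mm behind the grasp point. The pads swing forward as they close: fully open they stand 13 mm farther back than shut.
Start: joints at [72.021, 4.979, 10.078, 95.1, 0, 90], TCP at [0.17, 0.523, 0.224] pointing down, gripper open.
Joint ranges: [-179.16, 179.16], [-48.56, 103.87], [-65.8, 70.77], [-126.05, 130.52], [-82.76, 87.17], [-180, 180]. Speed limits (degrees/s): [127.2, 127.2, 147.25, 180, 180, 180].

INTERFACE

Orientations are given as [roll, pitch, yaw] about the fixed x, y, z axes, in that order (R = Rz(yaw) Ry(pitch) Rx(roll)).
In Python, from workcell import bot gives the robot as it stands. The module is installed in compiled form; this text tells all that it offers.
- The arm moves only by the shell command python3 -m crank 'ROWS' [OPENING] [FORCE]. ROWS is JSON, a list that holds one entry, the list of rows, each a list of 6 numbers: the shift along the world's x, y, z as a fraction of full scale, then the turn, a rotation vector about the world's x, y, z as a fraction of full scale. In form: [[[x, y, z, wx, wy, wz], ...]]. A call has 1 to 20 rows; each row shifts and turns the commanded pose from where the row before left it; what a row does not reach is not made up. Full scale, the value 1, is 20 mm for a shift and 0.12 rad for a turn. A row lasts 1/12 s, in which the tool goes at most 41.7 mm and 7.16 degrees, less where a joint would pass 70% of its speed; a pose out of reach is approached as far as the arm can. A call with a number of a shift or a turn outside -1 to 1 is refused whole. A call with a gripper value outside its range is refused whole. OPENING is the opening, from 0 (shut) to 1 (fully open), set as the call begins (- or left out, the last holds). The fingers move at their own pace and stop on an object; FORCE is the grip in N (left out, the last holds). Time passes only in rows, so rows that do not move let the fingers close. It gives the time, the measured TCP pose, the force, the opening and the grip force at its end, in the units of the state.
- bot.get_obs(): the state, without advancing time (a new reading comes with each control period).
- bot.camera(name): name is "scene" or "top"; returns the picture (420x560x3 uint8, red, green, blue); there is no depth.
- bot.camera_model(name): a dict with "vertical_fov" (degrees; the focal length in pixels is half the picture's height over the tangent of half this angle, whatever the lens; pixels are square), "cx", "cy" (the principal point, pixels), "k1" (the pictures are not rectified: a ray, as slopes to the right and down, at radius r is drawn at 1 + k1 r^2 times it, then the intrinsics apply), "R" (3x3) and "t" (3): a world point X has camera coordinates R X + t. Camera axes: x right, y down, z forward; pixel columns grow to the right and rows downward; lengths in m; the calibration is good to about 2 mm. A picture is of the moment at which its call begins. camera_model takes no time and is no camera call.
- bot.job_done(): hands the job in; it is judged then, once.
The state is a dict: "time": time; "q": joint angles; "qd": joint speeds; "joint_efforts": joint torques, N m; "ee_pos": TCP position; "tcp_rot": TCP orientation; "wrist_force": force on the tool from outside, world axes, zero at the start; "torque": the same for the moment, N m; "opening": finger opening in m; "grasp_force": force on a finger pad.
Only numpy, scipy, OpenCV 4.12 (cv2) and the standard library are available. Lean on these libraries where they do the work, as an engineer would, in place of code of your own. Each camera call takes 0.05 s, during which the arm holds its last target. There are 200 camera calls.

## Working session

There is one attempt and no reset: what is moved stays moved. The work goes in short steps, Python scripts to look and compute and a shell command to move; the robot and the scene stay as the last step left them, time stands still between calls to the robot, and variables do not carry over. Pictures are saved under pics/ and viewed, at most 10 in all, crops included, and the job is handed in when it is done.

```bash
mkdir -p pics
cat > h.py <<'E'
import numpy as np, cv2
from workcell import bot
def model(n):
    m=bot.camera_model(n); f=210/np.tan(np.radians(m["vertical_fov"])/2)
    return f,m["cx"],m["cy"],m["k1"],np.array(m["R"]),np.array(m["t"])
def ray(n,u,v):
    f,cx,cy,k,R,t=model(n); d=np.array([(u-cx)/f,(v-cy)/f]); s=d.copy()
    for _ in range(30): s=d/(1+k*(s@s))
    return -R.T@t, R.T@np.array([s[0],s[1],1])
def onplane(n,u,v,z):
    o,d=ray(n,u,v); return o+d*(z-o[2])/d[2]
def proj(n,X):
    f,cx,cy,k,R,t=model(n); c=R@np.array(X)+t; s=c[:2]/c[2]; s=s*(1+k*(s@s)); return s*f+[cx,cy]
def tri(a,pa,b,pb):
    o1,d1=ray(a,*pa);o2,d2=ray(b,*pb)
    s=np.linalg.lstsq(np.c_[d1,-d2],o2-o1,rcond=None)[0]
    p,q=o1+d1*s[0],o2+d2*s[1]; return (p+q)/2,np.linalg.norm(p-q)
E
python3 - <<'E'
from h import *
for n in("scene","top"):
    im=bot.camera(n); np.save(f"pics/{n}0.npy",im)
    cv2.imwrite(f"pics/{n}0.png",cv2.resize(im[:,:,::-1],(800,600),interpolation=cv2.INTER_CUBIC))
    m=model(n); print(n,m[0],m[1:4],-m[4].T@m[5], m[4].round(3).tolist())
print(bot.get_obs())
E
```

```text
scene 413.835256513696 (280.77997634384667, 204.18697630940986, -0.03303951009108613) [ 1.07781028 -0.51506939  0.63867198] [[0.674, 0.739, 0.016], [0.445, -0.388, -0.807], [-0.59, 0.551, -0.59]]
top 497.33925668466975 (269.52106371836203, 217.18374928948268, -0.10954283105382052) [ 0.35532775 -0.02925143  1.14775881] [[0.013, -1.0, -0.005], [-0.985, -0.012, -0.171], [0.171, 0.007, -0.985]]
{'time': 0.1, 'q': array([7.20196184e+01, 5.00872477e+00, 1.00398966e+01, 9.50999762e+01,
       1.07238539e-03, 9.00004638e+01]), 'qd': array([-0.05824929, -0.17318146,  0.1573313 ,  0.07652573, -0.01641868,
       -0.01325491]), 'joint_efforts': array([ 4.90242455e-04, -5.21560836e+01,  4.65654159e+01,  1.61118078e-02,
       -3.21384967e-06,  7.05549859e-07]), 'ee_pos': array([0.16971003, 0.52294062, 0.22385461]), 'tcp_rot': array([-1.79931196e+02, -1.07182765e-03,  1.62019153e+02]), 'wrist_force': array([0.72954006, 0.47664116, 0.32986131]), 'torque': array([ 0.03377874,  0.02305138, -0.02620687]), 'grasp_force': 0.0, 'opening': 0.08541733819212605}
```

View pics/scene0.png

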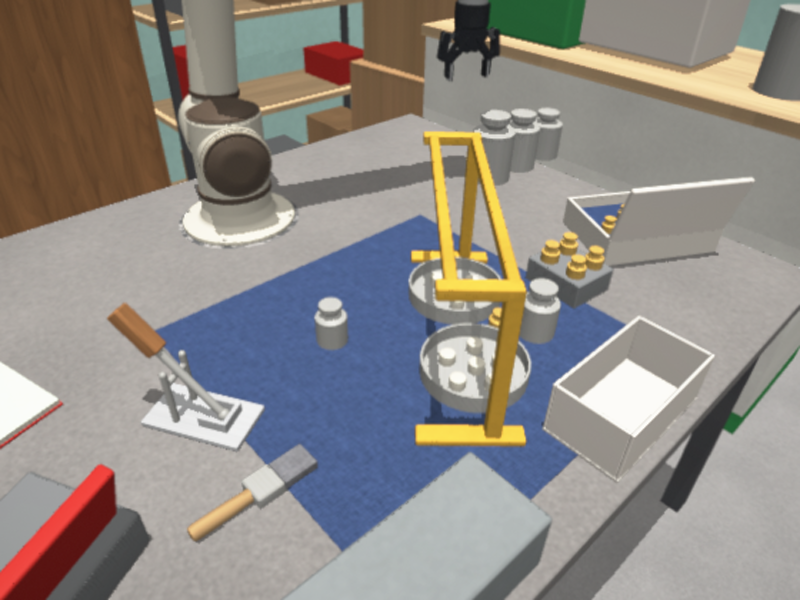

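View pics/top0.png

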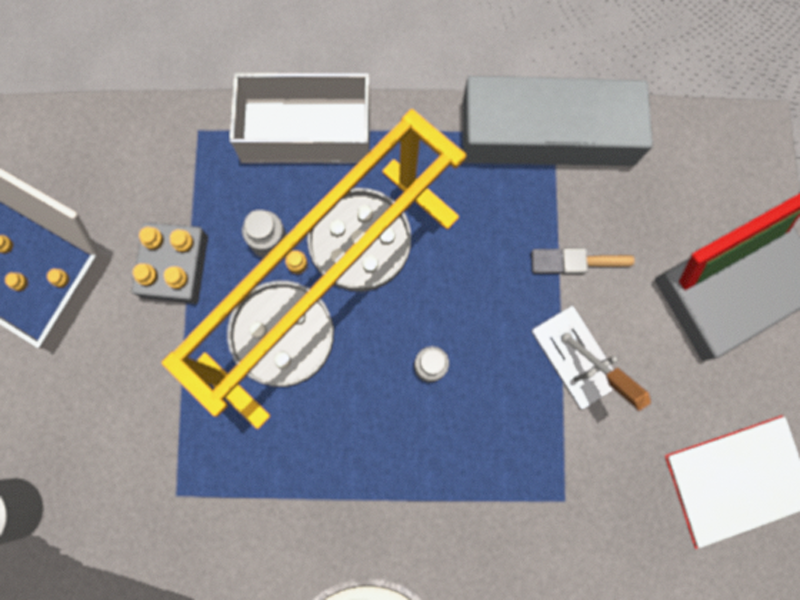

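The scene picture shows the dish farther from the robot (scene 475,365; top 360,239) holding more beads than the near one (top 281,334). The rod leans at the right, with its handle at top 628,388 and its foot near 567,338. I'll measure these next.

```bash
cat > m.py <<'E'
from h import *
from scipy.optimize import least_squares
T=np.load("pics/top0.npy");S=np.load("pics/scene0.npy");k=1.42857
def hsv(i): return cv2.cvtColor(i,cv2.COLOR_RGB2HSV)
def blobs(mask,amin):
    n,l,st,c=cv2.connectedComponentsWithStats(mask.astype(np.uint8)); 
    return [(c[i].round(1),st[i,4],l==i) for i in range(1,n) if st[i,4]>=amin]
# dishes
h=hsv(T); blue=(h[...,0]>100)&(h[...,0]<130)&(h[...,1]>110); yel=(h[...,0]>15)&(h[...,0]<32)&(h[...,1]>150)
for name,(u,v) in dict(far=(360,239),near=(281,334)).items():
    u/=k;v/=k; pts=[]
    for a in np.radians(np.arange(0,360,3)):
        for r in np.arange(50,25,-.25):
            x,y=int(round(u+r*np.cos(a))),int(round(v+r*np.sin(a)))
            if yel[y,x]: break
            if not blue[y,x]:
                if r<44: pts.append(onplane("top",u+r*np.cos(a),v+r*np.sin(a),.032)[:2])
                break
    pts=np.array(pts)
    f=least_squares(lambda p:np.hypot(*(pts-p[:2]).T)-p[2],[*onplane("top",u,v,.032)[:2],.084],loss="soft_l1",f_scale=.001)
    print(name,f.x.round(4),len(pts),np.median(abs(f.fun)).round(4))
    c=f.x[:2]
    for n,I in(("top",T),("scene",S)):
        H=hsv(I); w=(H[...,2]>195)&(H[...,1]<45)
        for b in blobs(w,12):
            p=onplane(n,*b[0],.026)
            if np.hypot(*(p[:2]-c))<.085: print("  ",n,b[0],b[1],p[:2].round(3))
# frame
q=np.array([onplane("top",a/k,b/k,.26)[:2] for a,b in((410,110),(467,155),(217,415),(162,362))])
cen=q.mean(0); fx=(q[0]-q[1]+q[3]-q[2])/2; print("frame corners",q.round(3).tolist(),"ang",np.arctan2(fx[1],fx[0]),np.linalg.norm(fx),np.linalg.norm(q[1]-q[2]))
fa=np.arctan2(*(-(q[1]-q[2]+q[0]-q[3])[::-1])) ; print("bar dir",fa, "frame mid(x=-20)",cen.round(4))
# rod handle
def hand(n,I,c,R):
    H=hsv(I); m=((H[...,0]<18))&(H[...,1]>120)&(H[...,2]>50)
    yy,xx=np.mgrid[:420,:560]; m&=np.hypot(xx-c[0],yy-c[1])<R
    b=max(blobs(m,10),key=lambda b:b[1]); r=cv2.minAreaRect(np.argwhere(b[2])[:,::-1].astype(np.float32)); print(n,b[0],b[1],r); return b[0],r[0]
a=hand("top",T,(628/k,388/k),35);b=hand("scene",S,(136/k,330/k),40)
print("grip",tri("top",a[0],"scene",b[0]),tri("top",a[1],"scene",b[1]))
def big(I,x0,y0,x1,y1,s): return cv2.resize(I[y0:y1,x0:x1,::-1],None,fx=s,fy=s,interpolation=cv2.INTER_CUBIC)
A=big(T,365,205,465,300,6);B=big(S,70,205,190,318,5); 
C=np.zeros((570,1200,3),np.uint8);C[:A.shape[0],:600]=A;C[:B.shape[0],600:]=B
cv2.imwrite("pics/rest.png",cv2.resize(C,(800,380)))
D=big(T,145,120,295,280,4);E_=big(S,280,170,390,290,5)
C=np.zeros((640,1150,3),np.uint8);C[:640,:600]=D;C[:600,600:]=E_
cv2.imwrite("pics/dish.png",cv2.resize(C,(800,445)))
E
python3 m.py
```

```text
far [0.6694 0.0274 0.0912] 66 0.0012
   top [237.9 157.6] 1049 [0.691 0.055]
   top [262.1 178.9] 746 [ 0.64  -0.003]
   top [250.2 166. ] 12 [0.671 0.026]
   top [236.6 179.6] 14 [0.638 0.057]
   top [274.9 188.3] 87 [ 0.618 -0.033]
   scene [320.7 255.4] 795 [ 0.659 -0.004]
   scene [341.4 247.5] 158 [0.672 0.049]
   scene [297.4 254.6] 39 [ 0.624 -0.039]
   scene [362.6 262. ] 173 [0.732 0.048]
near [0.5109 0.1465 0.0873] 58 0.0005
   top [181.1 219.1] 816 [0.543 0.182]
   top [203.2 240.7] 932 [0.494 0.129]
   top [216.9 252.8] 392 [0.467 0.097]
   scene [305.5 191.8] 36 [0.467 0.144]
   scene [321.3 191.2] 14 [0.492 0.177]
   scene [333.  193.1] 25 [0.518 0.194]
   scene [293.2 201.4] 92 [0.476 0.089]
   scene [309.4 212.9] 49 [0.537 0.086]
   scene [336.6 212.4] 34 [0.58  0.138]
frame corners [[0.783, -0.053], [0.72, -0.129], [0.374, 0.185], [0.439, 0.259]] ang 0.8611314480453331 0.09887365524535087 0.4670291184480963
bar dir 2.403871338646554 frame mid(x=-20) [0.5791 0.0658]
top [440.  271.9] 381 ((439.9071044921875, 271.6062316894531), (33.58373260498047, 12.323444366455078), 41.18592071533203)
scene [ 95.2 230.9] 635 ((95.25000762939453, 231.25003051757812), (40.305084228515625, 15.55634880065918), 45.0)
grip (array([ 0.42053728, -0.36932188,  0.1456842 ]), np.float64(0.0008501911289016136)) (array([ 0.42111035, -0.36942555,  0.14525528]), np.float64(0.0005837664467183675))
```

View pics/rest.png

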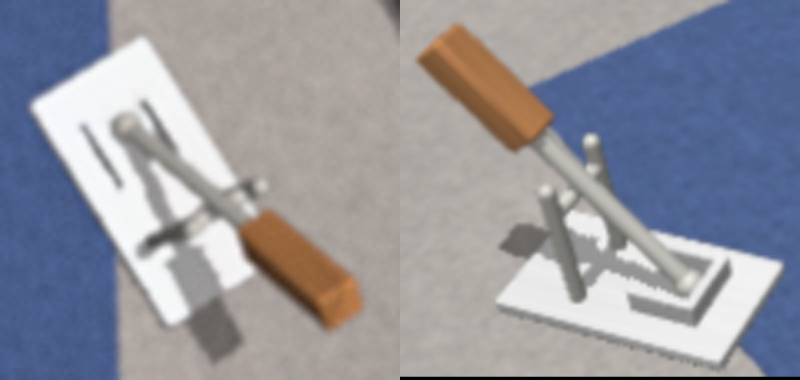

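View pics/dish.png

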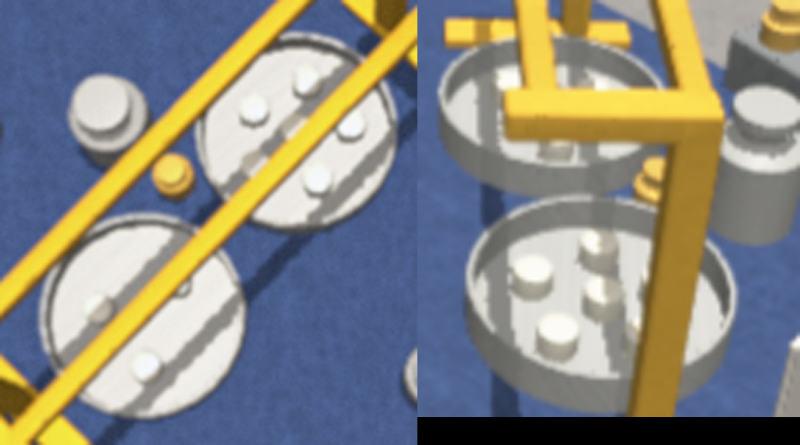

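The rest crop shows the foot at top px (396,237) and scene px (157,289). The dish crop confirms six beads in the far dish (top-crop 254,110; 308,82; 351,124; 318,181; 256,165; 292,128) and three in the near one.

Run:
```python
from h import *
T=lambda x,y:(x/2.783+145,y/2.783+120); S=lambda x,y:((x-417.4)/3.478+280,y/3.478+170)
print("foot",tri("top",(396,236.75),"scene",(157,289)), onplane("top",396,236.75,.022))
R=lambda x,y:onplane("top",x/4+365,y/4+205,.01)[:2]
c=np.array([R(30,103),R(165,325),R(250,275),R(143,38)]);print("rest base",c.round(4).tolist(),[np.linalg.norm(c[i]-c[i-1]).round(3) for i in range(4)])
for a,b in((1,0),(2,3)): d=c[b]-c[a]; print("rest yaw",np.arctan2(d[1],d[0]))
for n,l,r,t,b in(("far",197,397,33,230),("near",42,245,213,418)):
    P=[onplane("top",*T(*p),.032)[:2] for p in((l,(t+b)/2),(r,(t+b)/2),((l+r)/2,t),((l+r)/2,b))]
    print(n,np.mean(P,0).round(4),np.linalg.norm(P[0]-P[1]).round(4),np.linalg.norm(P[2]-P[3]).round(4))
P=[onplane("scene",*S(*p),.032)[:2] for p in((467,282),(737,293))];print("far scene",np.mean(P,0),np.linalg.norm(P[0]-P[1]))
print("beads top",[onplane("top",*T(*p),.026)[:2].round(3).tolist() for p in((254,110),(308,82),(351,124),(318,181),(256,165),(292,128))])
print("beads sc",[onplane("scene",*S(*p),.026)[:2].round(3).tolist() for p in((533,267),(598,242),(603,287),(557,325),(650,278),(640,320))])
```

```text
foot (array([ 0.50853252, -0.31231141,  0.02081405]), np.float64(0.0003289340488634321)) [ 0.50844584 -0.31186481  0.022     ]
rest base [[0.5236, -0.2601], [0.396, -0.3357], [0.4248, -0.3862], [0.5627, -0.3277]] [np.float64(0.078), np.float64(0.148), np.float64(0.058), np.float64(0.15)]
rest yaw 0.5346917799856787
rest yaw 0.4011612681797212
far [0.6667 0.0218] 0.167 0.1702
near [0.5102 0.1445] 0.1667 0.1691
far scene [0.67513337 0.01761956] 0.1668175225365149
beads top [[0.686, 0.059], [0.711, 0.014], [0.675, -0.023], [0.625, 0.004], [0.638, 0.056], [0.671, 0.026]]
beads sc [[0.629, 0.004], [0.64, 0.053], [0.671, 0.024], [0.675, -0.022], [0.685, 0.052], [0.706, 0.019]]
```

```bash
python3 -m crank '[[[0.28,-1,0.8,0,0,-0.94],[0.28,-1,0.8,0,0,-0.94],[0.28,-1,0.8,0,0,-0.94],[0.28,-1,0.8,0,0,-0.94],[0.28,-1,0.8,0,0,-0.94],[0.28,-1,0.8,0,0,-0.94],[0.28,-1,0.8,0,0,-0.94],[0.28,-1,0.8,0,0,-0.94],[0.28,-1,0.8,0,0,-0.94],[0.28,-1,0.8,0,0,-0.94],[0.28,-1,0,0,0,-0.94],[0.28,-1,0,0,0,-0.94],[0.28,-1,0,0,0,-0.94],[0.28,-1,0,0,0,-0.94],[0.28,-1,0,0,0,-0.94],[0.28,-1,0,0,0,-0.94],[0.28,-1,0,0,0,-0.94],[0.28,-1,0,0,0,-0.94],[0.28,-1,0,0,0,-0.94],[0.28,-1,0,0,0,-0.94]]]' 1 90
python3 -m crank '[[[0.28,-1,0,0.156,-0.245,0],[0.28,-1,0,0.156,-0.245,0],[0.28,-1,0,0.156,-0.245,0],[0.28,-1,0,0.156,-0.245,0],[0.28,-1,0,0.156,-0.245,0],[0.28,-1,0,0.156,-0.245,0],[0.28,-1,0,0.156,-0.245,0],[0.28,-1,0,0.156,-0.245,0],[0.28,-1,0,0.156,-0.245,0],[0.28,-1,0,0.156,-0.245,0],[0.28,-1,0,0.156,-0.245,0],[0.28,-1,0,0.156,-0.245,0],[0.28,-1,0,0.156,-0.245,0],[0.28,-1,0,0.156,-0.245,0],[0.28,-1,0,0.156,-0.245,0],[0.28,-1,0,0.156,-0.245,0],[0.28,-1,0,0.156,-0.245,0],[0.28,-1,0,0.156,-0.245,0],[0.28,-1,0,0.156,-0.245,0],[0.28,-1,0,0.156,-0.245,0]]]'
cat >> h.py <<'E'
from scipy.spatial.transform import Rotation as Ro
GRIP=np.array([.4208,-.3693,.1455])
def pose():
    o=bot.get_obs(); return np.array(o["ee_pos"]),Ro.from_euler("xyz",o["tcp_rot"],degrees=True),o
def tgt(yaw,tilt):
    "tool z tilted from down by tilt towards yaw; tool y level at yaw-90deg"
    x=np.array([np.cos(yaw),np.sin(yaw),0]); z=np.sin(tilt)*x-np.cos(tilt)*np.array([0,0,1]); y=np.array([x[1],-x[0],0])
    return Ro.from_matrix(np.c_[np.cross(y,z),y,z])
def need(P,yaw,tilt=np.radians(40)):
    p,r,o=pose(); d=(np.array(P)-p)/.02; w=(tgt(yaw,tilt)*r.inv()).as_rotvec()/.12
    print("t",round(o["time"],2),"p",p.round(4),"q",o["q"].round(1),"F",o["wrist_force"].round(1),"open",round(o["opening"],4),"grip",round(float(np.mean(o["grasp_force"])),1))
    print("units shift",d.round(2),"turn",w.round(2))
E
python3 -c "
from h import *
need(GRIP,.567)"
```

```text
time: 1.77
ee_pos: [0.2817, 0.1221, 0.3844]
tcp_rot: [180.0, 0.0, 32.5]
wrist_force: [-0.3, 0.4, 0.3]
opening: 0.0849
grasp_force: 0.0
time: 3.43
ee_pos: [0.3938, -0.278, 0.3842]
tcp_rot: [179.8, -40.0, 32.8]
wrist_force: [0.2, 0.9, -0.4]
opening: 0.0854
grasp_force: 0.0
t 3.43 p [ 0.3938 -0.278   0.3842] q [-58.1  -5.9   9.7 106.1  40.   88.9] F [ 0.2  0.9 -0.4] open 0.0854 grip 0.0
units shift [  1.35  -4.56 -11.94] turn [ 0.02  0.02 -0.03]
```

```bash
python3 -m crank '[[[0.27,-0.91,-0.9,0,0,0],[0.27,-0.91,-0.9,0,0,0],[0.27,-0.91,-0.9,0,0,0],[0.27,-0.91,-0.9,0,0,0],[0.27,-0.92,-0.9,0,0,0],[0,0,-0.9,0,0,0],[0,0,-0.9,0,0,0],[0,0,-0.9,0,0,0],[0,0,-0.9,0,0,0],[0,0,-0.9,0,0,0],[0,0,-0.9,0,0,0],[0,0,-0.9,0,0,0],[0,0,-0.6,0,0,0],[0,0,-0.54,0,0,0],[0,0,0,0,0,0]]]'
python3 - <<'E'
from h import *
need(GRIP,.567)
a=bot.camera("top")[190:300,365:475,::-1];b=bot.camera("scene")[180:300,40:190,::-1]
C=np.zeros((440,1040,3),np.uint8);C[:,:440]=cv2.resize(a,(440,440));C[:,440:]=cv2.resize(b,(600,480))[:440]
cv2.imwrite("pics/g.png",cv2.resize(C,(800,338)))
E
```

```text
time: 4.68
ee_pos: [0.4203, -0.3674, 0.1434]
tcp_rot: [-180.0, -39.9, 32.7]
wrist_force: [-0.2, -0.5, -0.0]
opening: 0.0854
grasp_force: 0.0
t 4.68 p [ 0.4203 -0.3674  0.1434] q [-60.7   3.9  -7.5  81.4  39.8  85.5] F [-0.2 -0.5 -0. ] open 0.0854 grip 0.0
units shift [ 0.02 -0.1   0.1 ] turn [ 0.01 -0.01 -0.03]
```

View pics/g.png

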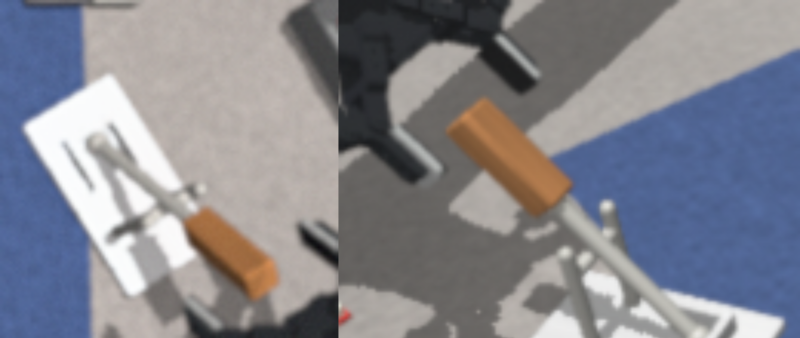

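Run:
```python
from h import *
p,r,o=pose()
z=r.as_matrix()[:,2];y=r.as_matrix()[:,1];print(z,y)
for s in(1,-1):
    for f in (.006,.019):
        X=p+z*f+s*y*.0427; print(s,f,X.round(3),proj("top",X).round(1),proj("scene",X).round(1))
A=tri("top",(466,266),"scene",(70.5,238.5));B=tri("top",(428.4,290.7),"scene",(104,206.6));print(A,B,((A[0]+B[0])/2-p)@r.as_matrix())
print("grip",proj("top",GRIP),proj("scene",GRIP))
I=bot.camera("scene");cv2.imwrite("pics/s2.png",cv2.resize(I[150:320,0:230,::-1],(800,592),interpolation=cv2.INTER_CUBIC))
```

```text
[ 0.54157163  0.34494018 -0.76662666] [ 0.54021032 -0.84152476  0.00298304]
1 0.006 [ 0.447 -0.402  0.141] [454.1 259. ] [ 83.7 247.7]
1 0.019 [ 0.454 -0.397  0.132] [450.2 256.1] [ 89.2 252.8]
-1 0.006 [ 0.401 -0.33   0.141] [420.5 281.5] [111.3 219.2]
-1 0.019 [ 0.408 -0.326  0.131] [416.9 278.3] [116.2 224. ]
(array([ 0.43209963, -0.41640782,  0.16158682]), np.float64(0.0042902925675879265)) (array([ 0.38325559, -0.33519396,  0.16435037]), np.float64(0.006924790371175892)) [-0.00076037 -0.00053511 -0.02281183]
grip [439.75446168 271.69583609] [ 95.04482435 231.0330312 ]
```

View pics/s2.png

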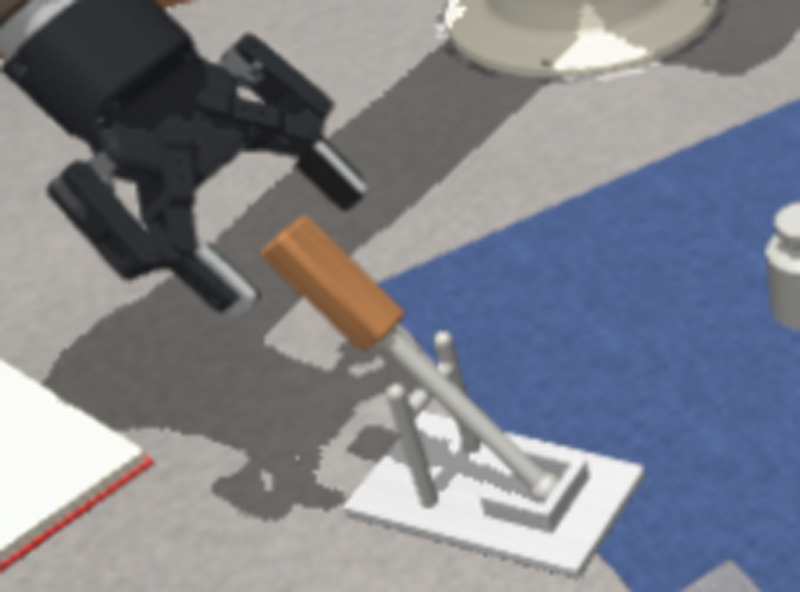

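The close-up shows the fingertips (s2 px 250,300 and 355,200) only about 12 mm past the handle's upper end. By triangulation they sit about 29 mm short along the tool axis compared with the stated TCP. I'll go by the pictures and advance along the rod, watching the wrist force.

```bash
python3 -m crank '[[[0.2,0.1,-0.27,0,0,0],[0.2,0.1,-0.27,0,0,0],[0.2,0.1,-0.27,0,0,0],[0.2,0.1,-0.26,0,0,0],[0,0,0,0,0,0]]]'
python3 - <<'E'
from h import *
need(GRIP,.567)
I=bot.camera("scene");J=bot.camera("top")[190:305,365:480,::-1]
cv2.imwrite("pics/s3.png",np.hstack([cv2.resize(I[170:310,30:170,::-1],(400,400),interpolation=2),cv2.resize(J,(400,400),interpolation=2)]))
E
```

```text
time: 5.25
ee_pos: [0.4372, -0.3591, 0.1229]
tcp_rot: [179.9, -39.9, 32.8]
wrist_force: [-1.6, 0.0, 0.5]
opening: 0.0855
grasp_force: 0.0
t 5.25 p [ 0.4372 -0.3591  0.1229] q [-58.7   3.9  -9.8  77.4  39.9  88.1] F [-1.6  0.   0.5] open 0.0855 grip 0.0
units shift [-0.82 -0.51  1.13] turn [ 0.02 -0.   -0.04]
```

View pics/s3.png

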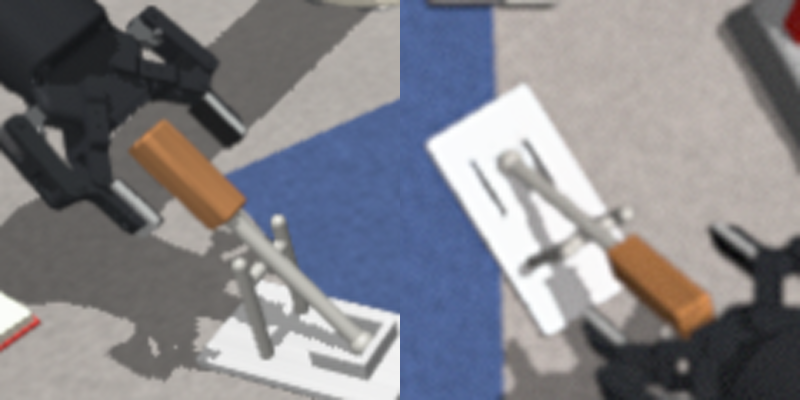

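Fingertips (s3 197,180 midpoint) now straddle the handle just past its middle. I'll close the gripper.

```bash
python3 -m crank '[[[0,0,0,0,0,0],[0,0,0,0,0,0],[0,0,0,0,0,0],[0,0,0,0,0,0],[0,0,0,0,0,0],[0,0,0,0,0,0],[0,0,0,0,0,0],[0,0,0,0,0,0],[0,0,0,0,0,0],[0,0,0,0,0,0]]]' 0 100
python3 - <<'E'
from h import *
need(GRIP,.567)
E
```

```text
time: 6.18
ee_pos: [0.4368, -0.3603, 0.1245]
tcp_rot: [179.7, -39.9, 32.9]
wrist_force: [-2.1, -1.6, 3.2]
opening: 0.023
grasp_force: 97.7
t 6.18 p [ 0.4368 -0.3603  0.1245] q [-58.8   3.9  -9.7  77.5  39.9  88. ] F [-2.1 -1.6  3.2] open 0.023 grip 97.7
units shift [-0.8  -0.45  1.05] turn [ 0.03  0.01 -0.03]
```

```bash
cat >> h.py <<'E'
RESTP=np.array([.4368,-.3603,.1245]); RESTR=Ro.from_euler("xyz",[179.7,-39.9,32.9],degrees=True)
FOOT0=np.array([.5085,-.312,.0195]); OFF=RESTR.inv().apply(FOOT0-RESTP)
C=np.array([.668,.0215]); FX=np.array([np.cos(.85),np.sin(.85)])
def foot():
    p,r,o=pose(); return p+r.apply(OFF)
def needfoot(F,yaw=.85,tilt=np.radians(40)):
    print("foot",foot().round(4)); need(np.array(F)-tgt(yaw,tilt).apply(OFF),yaw,tilt)
E
python3 -m crank '[[[0,0,0.3,0,0,0],[0,0,0.5,0,0,0],[0,0,0.7,0,0,0],[0,0,0.9,0,0,0],[0,0,0.9,0,0,0],[0,0,0.9,0,0,0],[0,0,0.9,0,0,0],[0,0,0.9,0,0,0],[0,0,0.8,0,0,0],[0,0,0.5,0,0,0],[0,0,0.2,0,0,0]]]'
python3 - <<'E'
from h import *
print(OFF)
needfoot([*(np.array([.6584,.0022])-.15*FX),.10])
print(onplane("top",302.4,254.8,.075))
E
```

```text
time: 7.1
ee_pos: [0.437, -0.3602, 0.2764]
tcp_rot: [179.6, -39.9, 33.0]
wrist_force: [0.5, 0.1, -1.2]
opening: 0.0232
grasp_force: 97.9
[-0.00104147 -0.00232008  0.13598644]
foot [ 0.5088 -0.3119  0.1715]
t 7.1 p [ 0.437  -0.3602  0.2764] q [-58.8   3.4   6.6  94.2  39.9  88. ] F [ 0.5  0.1 -1.2] open 0.0232 grip 97.9
units shift [ 3.35  9.15 -3.58] turn [0.04 0.02 2.33]
[ 0.45971806 -0.09348956  0.075     ]
```

```bash
python3 -m crank '[[[0.28,0.76,0,0,0,0.2],[0.28,0.76,0,0,0,0.2],[0.28,0.76,0,0,0,0.2],[0.28,0.76,0,0,0,0.2],[0.28,0.76,0,0,0,0.2],[0.28,0.76,0,0,0,0.2],[0.28,0.76,-0.6,0,0,0.2],[0.28,0.76,-0.6,0,0,0.2],[0.28,0.76,-0.6,0,0,0.2],[0.28,0.77,-0.6,0,0,0.2],[0.28,0.77,-0.6,0,0,0.2],[0.27,0.77,-0.58,0,0,0.13],[0,0,0,0,0,0]]]'
python3 - <<'E'
from h import *
needfoot([.6584,.0022,.06])
T=bot.camera("top");S=bot.camera("scene")
print("foot px",proj("top",foot()).round(1),proj("scene",foot()).round(1))
cv2.imwrite("pics/v4.png",np.hstack([cv2.resize(T[110:270,200:360,::-1],(400,400),interpolation=2),cv2.resize(S[160:320,230:390,::-1],(400,400),interpolation=2)]))
E
```

```text
time: 8.18
ee_pos: [0.5033, -0.1731, 0.1994]
tcp_rot: [-179.9, -39.9, 48.9]
wrist_force: [-0.7, 0.3, -2.1]
opening: 0.0229
grasp_force: 98.1
foot [ 0.5582 -0.1062  0.0945]
t 8.18 p [ 0.5033 -0.1731  0.1994] q [-39.6  -3.9  -9.2  83.6  39.9  91.9] F [-0.7  0.3 -2.1] open 0.0229 grip 98.1
units shift [ 4.98  5.44 -1.73] turn [-0.   -0.02 -0.04]
foot px [310.2 208. ] [252.3 228.1]
```

View pics/v4.png

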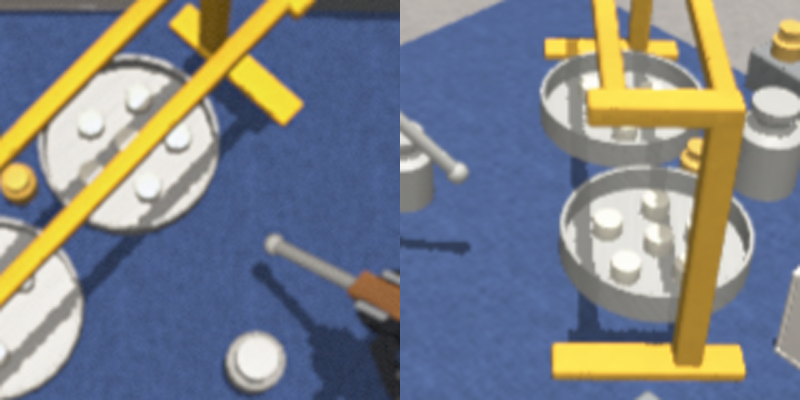

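The foot shows at v4 (272,242) in the top view and (458,171) in the scene view, close to prediction. The dish's beads are undisturbed.

```bash
python3 - <<'E'
from h import *
X,e=tri("top",(308.8,206.8),"scene",(253.2,228.4)); p,r,o=pose(); print(X,e,r.inv().apply(X-p),OFF)
E
python3 -m crank '[[[0.5,0.54,-0.29,0,0,0],[0.5,0.54,-0.29,0,0,0],[0.5,0.54,-0.29,0,0,0],[0.5,0.54,-0.29,0,0,0],[0.5,0.54,-0.29,0,0,0],[0.5,0.54,-0.29,0,0,0],[0,0,0,0,0,0]]]'
python3 - <<'E'
from h import *
needfoot([.6584,.0022,.06])
E
```

```text
[ 0.56074662 -0.10674535  0.09640965] 0.002265585254831581 [ 0.0008505  -0.00216863  0.13826097] [-0.00104147 -0.00232008  0.13598644]
time: 8.87
ee_pos: [0.5642, -0.111, 0.1672]
tcp_rot: [179.8, -39.9, 48.9]
wrist_force: [0.3, 0.4, -1.9]
opening: 0.0229
grasp_force: 98.1
foot [ 0.6196 -0.0445  0.0623]
t 8.87 p [ 0.5642 -0.111   0.1672] q [-29.7  -4.8 -13.8  71.4  39.  104.8] F [ 0.3  0.4 -1.9] open 0.0229 grip 98.1
units shift [ 1.94  2.33 -0.12] turn [ 0.02  0.01 -0.01]
```

```bash
echo 'OFF=np.array([-.0001,-.0022,.137])' >> h.py
python3 -m crank '[[[0.4,0.48,0,0,0,0],[0.4,0.48,0,0,0,0],[0.4,0.48,0,0,0,0],[0.4,0.48,0,0,0,0],[0.3,0.36,0,0,0,0],[0,0,0,0,0,0]]]'
python3 - <<'E'
from h import *
needfoot([.6584,.0022,.016])
T=bot.camera("top");S=bot.camera("scene")
print("foot px",proj("top",foot()).round(1),proj("scene",foot()).round(1))
cv2.imwrite("pics/v5.png",np.hstack([cv2.resize(T[120:220,205:305,::-1],(400,400),interpolation=2),cv2.resize(S[200:300,280:380,::-1],(400,400),interpolation=2)]))
E
```

```text
time: 9.37
ee_pos: [0.6022, -0.0662, 0.1684]
tcp_rot: [179.7, -40.0, 48.9]
wrist_force: [-0.4, 0.9, -0.6]
opening: 0.023
grasp_force: 98.1
foot [0.6587 0.0011 0.0633]
t 9.37 p [ 0.6022 -0.0662  0.1684] q [-23.4  -4.6 -13.8  66.2  37.6 112.8] F [-0.4  0.9 -0.6] open 0.023 grip 98.1
units shift [-0.01  0.04 -2.37] turn [ 0.03  0.02 -0.01]
foot px [260.6 167.1] [322.8 241.4]
```

View pics/v5.png

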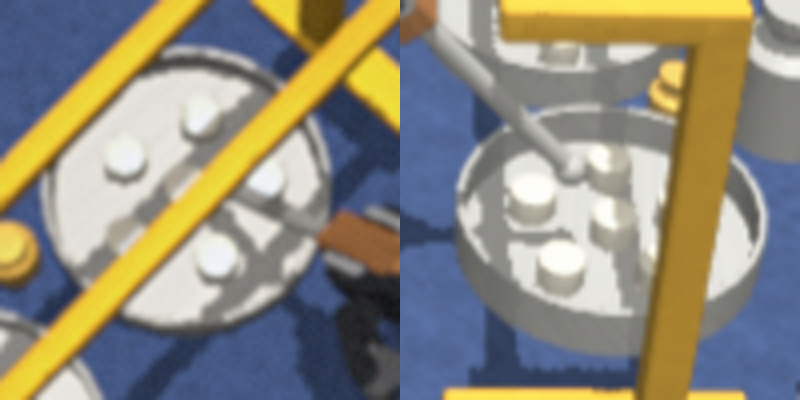

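The foot in scene (573,168 → 323.2,242) matches the prediction within a pixel, and it sits over the gap. I'll lower it.

```bash
python3 -m crank '[[[0,0,-0.3,0,0,0],[0,0,-0.3,0,0,0],[0,0,-0.3,0,0,0],[0,0,-0.3,0,0,0],[0,0,-0.3,0,0,0],[0,0,-0.3,0,0,0],[0,0,-0.2,0,0,0],[0,0,-0.1,0,0,0],[0,0,0,0,0,0]]]'
python3 - <<'E'
from h import *
needfoot([.668,.0215,.016])
E
```

```text
time: 10.22
ee_pos: [0.6015, -0.0665, 0.1252]
tcp_rot: [179.8, -39.9, 48.8]
wrist_force: [-0.6, -0.3, -1.0]
opening: 0.023
grasp_force: 98.1
foot [0.658  0.0008 0.0201]
t 10.22 p [ 0.6015 -0.0665  0.1252] q [-23.4  -3.8 -17.8  61.5  37.6 112.8] F [-0.6 -0.3 -1. ] open 0.023 grip 98.1
units shift [ 0.5   1.02 -0.21] turn [ 0.02  0.01 -0.  ]
```

```bash
python3 -m crank '[[[0.06,0.13,0,0,0,0],[0.06,0.13,0,0,0,0],[0.06,0.13,0,0,0,0],[0.06,0.13,0,0,0,0],[0.06,0.13,0,0,0,0],[0.06,0.13,0,0,0,0],[0.06,0.13,0,0,0,0],[0.06,0.11,0,0,0,0],[0,0,-0.05,0,0,0],[0,0,-0.05,0,0,0],[0,0,-0.05,0,0,0]]]'
python3 - <<'E'
from h import *
needfoot([.668,.0215,.016])
E
```

```text
time: 11.13
ee_pos: [0.6113, -0.0463, 0.1227]
tcp_rot: [179.8, -39.9, 48.9]
wrist_force: [0.1, -0.0, -1.3]
opening: 0.0228
grasp_force: 98.1
foot [0.6679 0.021  0.0176]
t 11.13 p [ 0.6113 -0.0463  0.1227] q [-21.   -4.1 -18.6  59.2  37.  115.8] F [ 0.1 -0.  -1.3] open 0.0228 grip 98.1
units shift [ 0.01  0.01 -0.09] turn [ 0.02  0.01 -0.  ]
```

```bash
for i in 1 2; do python3 -m crank '[[[0,0,-0.05,0,0,0],[0,0,-0.05,0,0,0],[0,0,0,0,0,0]]]' | grep -E 'pos|wrist'; done
```

```text
ee_pos: [0.6113, -0.0464, 0.1207]
wrist_force: [-0.8, 0.2, -0.1]
ee_pos: [0.6117, -0.0465, 0.12]
wrist_force: [-3.0, -1.6, 6.3]
```

The foot is pressing at about 7 N in the middle of the dish. I'll ease off slightly, move outward through the gap and begin the counter-clockwise circles.

```bash
python3 -m crank '[[[0,0,0,0,0,0],[0,0,0.05,0,0,0],[-0.12,-0.2,0.05,0,0,0],[-0.12,-0.2,0,0,0,0],[-0.12,-0.2,0,0,0,0],[-0.12,-0.21,0,0,0,0],[-0.12,-0.21,0,0,0,0],[-0.12,-0.21,0,0,0,0],[-0.12,-0.21,0,0,0,0],[-0.12,-0.21,0,0,0,0]]]' | grep -E 'time|pos|wrist'
python3 -m crank '[[[0.27,-0.13,0,0,0,0],[0.29,-0.09,0,0,0,0],[0.3,-0.04,0,0,0,0],[0.3,0.01,0,0,0,0],[0.29,0.05,0,0,0,0],[0.28,0.1,0,0,0,0],[0.26,0.14,0,0,0,0],[0.24,0.18,0,0,0,0],[0.2,0.22,0,0,0,0],[0.17,0.25,0,0,0,0],[0.13,0.27,0,0,0,0],[0.08,0.29,0,0,0,0],[0.04,0.3,0,0,0,0],[-0.01,0.3,0,0,0,0],[-0.05,0.29,0,0,0,0],[-0.1,0.28,0,0,0,0],[-0.14,0.26,0,0,0,0],[-0.18,0.24,0,0,0,0],[-0.22,0.2,0,0,0,0],[-0.25,0.17,0,0,0,0]]]' | grep -E 'time|pos|wrist|rot'
python3 - <<'E'
from h import *
f=foot();d=f[:2]-C;print(f,np.hypot(*d),np.degrees(np.arctan2(d[1],d[0]))); needfoot([*(C+.038*np.array([.5,.866])),.0155])
E
```

```text
time: 12.47
ee_pos: [0.5919, -0.0798, 0.1208]
wrist_force: [-1.6, 0.3, -1.7]
time: 14.13
ee_pos: [0.6297, -0.013, 0.1209]
tcp_rot: [179.8, -39.9, 48.9]
wrist_force: [1.7, -0.4, -0.7]
[0.68624291 0.05427583 0.01583544] 0.03751077841402936 60.89984528973051
foot [0.6862 0.0543 0.0158]
t 14.13 p [ 0.6297 -0.013   0.1209] q [-16.9  -4.1 -18.9  55.9  35.7 120.6] F [ 1.7 -0.4 -0.7] open 0.0227 grip 98.2
units shift [ 0.05 -0.01 -0.02] turn [ 0.02  0.01 -0.  ]
```

Tracking is within 1 mm. I'll do the second half of this turn, then another full turn.

```bash
A() { grep -E 'time|pos|wrist'; }
python3 -m crank '[[[-0.27,0.13,0,0,0,0],[-0.29,0.09,0,0,0,0],[-0.3,0.04,0,0,0,0],[-0.3,-0.01,0,0,0,0],[-0.29,-0.05,0,0,0,0],[-0.28,-0.1,0,0,0,0],[-0.26,-0.14,0,0,0,0],[-0.24,-0.18,0,0,0,0],[-0.2,-0.22,0,0,0,0],[-0.17,-0.25,0,0,0,0],[-0.13,-0.27,0,0,0,0],[-0.08,-0.29,0,0,0,0],[-0.04,-0.3,0,0,0,0],[0.01,-0.3,0,0,0,0],[0.05,-0.29,0,0,0,0],[0.1,-0.28,0,0,0,0],[0.14,-0.26,0,0,0,0],[0.18,-0.24,0,0,0,0],[0.22,-0.2,0,0,0,0],[0.25,-0.17,0,0,0,0]]]' | A
python3 -m crank '[[[0.27,-0.13,0,0,0,0],[0.29,-0.09,0,0,0,0],[0.3,-0.04,0,0,0,0],[0.3,0.01,0,0,0,0],[0.29,0.05,0,0,0,0],[0.28,0.1,0,0,0,0],[0.26,0.14,0,0,0,0],[0.24,0.18,0,0,0,0],[0.2,0.22,0,0,0,0],[0.17,0.25,0,0,0,0],[0.13,0.27,0,0,0,0],[0.08,0.29,0,0,0,0],[0.04,0.3,0,0,0,0],[-0.01,0.3,0,0,0,0],[-0.05,0.29,0,0,0,0],[-0.1,0.28,0,0,0,0],[-0.14,0.26,0,0,0,0],[-0.18,0.24,0,0,0,0],[-0.22,0.2,0,0,0,0],[-0.25,0.17,0,0,0,0]]]' | A
python3 - <<'E'
from h import *
f=foot();d=f[:2]-C;print(f,np.hypot(*d),np.degrees(np.arctan2(d[1],d[0])))
S=bot.camera("scene");T=bot.camera("top");cv2.imwrite("pics/v6.png",np.hstack([cv2.resize(T[120:220,205:305,::-1],(400,400),interpolation=2),cv2.resize(S[200:300,280:380,::-1],(400,400),interpolation=2)]))
E
```

```text
time: 15.8
ee_pos: [0.5926, -0.0791, 0.121]
wrist_force: [0.6, 5.6, 0.6]
time: 17.47
ee_pos: [0.6297, -0.013, 0.1209]
wrist_force: [0.2, 0.8, -1.2]
[0.68621345 0.05429547 0.0157968 ] 0.037513629253008336 60.95374854555675
```

View pics/v6.png

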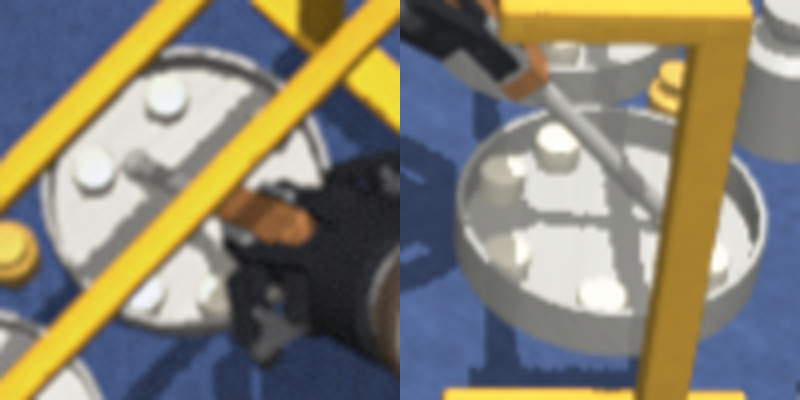

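The v6 picture shows the beads swept out to the wall, with scene-crop positions (557,148), (503,180), (506,255), (601,295) and (718,262), and in the top crop (165,100), (95,168), (147,295) and (215,293). I'll make 1.5 more turns.

```bash
A() { grep -E 'time|pos|wrist'; }
python3 - <<'E'
from h import *
for n,o,L in(("scene",(280,200),((157,143),(103,175),(106,250),(201,290),(318,257))),("top",(205,120),((165,98),(95,166),(147,293),(215,291)))):
    for u,v in L:
        d=onplane(n,o[0]+u/4,o[1]+v/4,.026)[:2]-C;print(n,d.round(3),np.hypot(*d).round(3),np.degrees(np.arctan2(d[1],d[0])).round())
E
python3 -m crank '[[[-0.27,0.13,0,0,0,0],[-0.29,0.09,0,0,0,0],[-0.3,0.04,0,0,0,0],[-0.3,-0.01,0,0,0,0],[-0.29,-0.05,0,0,0,0],[-0.28,-0.1,0,0,0,0],[-0.26,-0.14,0,0,0,0],[-0.24,-0.18,0,0,0,0],[-0.2,-0.22,0,0,0,0],[-0.17,-0.25,0,0,0,0],[-0.13,-0.27,0,0,0,0],[-0.08,-0.29,0,0,0,0],[-0.04,-0.3,0,0,0,0],[0.01,-0.3,0,0,0,0],[0.05,-0.29,0,0,0,0],[0.1,-0.28,0,0,0,0],[0.14,-0.26,0,0,0,0],[0.18,-0.24,0,0,0,0],[0.22,-0.2,0,0,0,0],[0.25,-0.17,0,0,0,0]]]' | A
python3 -m crank '[[[0.27,-0.13,0,0,0,0],[0.29,-0.09,0,0,0,0],[0.3,-0.04,0,0,0,0],[0.3,0.01,0,0,0,0],[0.29,0.05,0,0,0,0],[0.28,0.1,0,0,0,0],[0.26,0.14,0,0,0,0],[0.24,0.18,0,0,0,0],[0.2,0.22,0,0,0,0],[0.17,0.25,0,0,0,0],[0.13,0.27,0,0,0,0],[0.08,0.29,0,0,0,0],[0.04,0.3,0,0,0,0],[-0.01,0.3,0,0,0,0],[-0.05,0.29,0,0,0,0],[-0.1,0.28,0,0,0,0],[-0.14,0.26,0,0,0,0],[-0.18,0.24,0,0,0,0],[-0.22,0.2,0,0,0,0],[-0.25,0.17,0,0,0,0]]]' | A
python3 -m crank '[[[-0.27,0.13,0,0,0,0],[-0.29,0.09,0,0,0,0],[-0.3,0.04,0,0,0,0],[-0.3,-0.01,0,0,0,0],[-0.29,-0.05,0,0,0,0],[-0.28,-0.1,0,0,0,0],[-0.26,-0.14,0,0,0,0],[-0.24,-0.18,0,0,0,0],[-0.2,-0.22,0,0,0,0],[-0.17,-0.25,0,0,0,0],[-0.13,-0.27,0,0,0,0],[-0.08,-0.29,0,0,0,0],[-0.04,-0.3,0,0,0,0],[0.01,-0.3,0,0,0,0],[0.05,-0.29,0,0,0,0],[0.1,-0.28,0,0,0,0],[0.14,-0.26,0,0,0,0],[0.18,-0.24,0,0,0,0],[0.22,-0.2,0,0,0,0],[0.25,-0.17,0,0,0,0]]]' | A
python3 - <<'E'
from h import *
f=foot();d=f[:2]-C;print(f,np.hypot(*d),np.degrees(np.arctan2(d[1],d[0])))
needfoot([.6584,.0022,.0165])
np.save("pics/s7.npy",bot.camera("scene"));np.save("pics/t7.npy",bot.camera("top"))
E
```

```text
scene [-0.056  0.02 ] 0.059 160.0
scene [-0.057 -0.023] 0.061 -158.0
scene [-0.014 -0.063] 0.065 -102.0
scene [ 0.039 -0.048] 0.062 -50.0
scene [0.064 0.017] 0.066 15.0
top [0.055 0.015] 0.057 15.0
top [0.013 0.055] 0.056 76.0
top [-0.063  0.022] 0.067 160.0
top [-0.061 -0.017] 0.063 -165.0
time: 19.23
ee_pos: [0.5926, -0.0797, 0.1207]
wrist_force: [-0.4, -0.3, -0.7]
time: 20.9
ee_pos: [0.6296, -0.013, 0.1209]
wrist_force: [-0.0, 0.0, -1.0]
time: 22.57
ee_pos: [0.5926, -0.0797, 0.1207]
wrist_force: [-0.5, -0.7, -0.0]
[ 0.64913763 -0.01244223  0.01559256] 0.038831222550909185 -119.06179394689379
foot [ 0.6491 -0.0124  0.0156]
t 22.57 p [ 0.5926 -0.0797  0.1207] q [-25.2  -3.7 -18.1  62.3  38.  110.7] F [-0.5 -0.7 -0. ] open 0.0232 grip 98.5
units shift [0.47 0.72 0.04] turn [ 0.02  0.01 -0.  ]
```

```bash
cat > beads.py <<'E'
from h import *
def find(n,I,verbose=True):
    s=.0005;N=360; g=np.arange(N)
    X,Y=np.meshgrid(C[0]+(g-N/2)*s,C[1]+(g-N/2)*s)
    P=np.array([proj(n,(x,y,.026)) for x,y in zip(X.ravel(),Y.ravel())],np.float32).reshape(N,N,2)
    W=cv2.remap(cv2.cvtColor(I,cv2.COLOR_RGB2GRAY),P[...,0],P[...,1],cv2.INTER_CUBIC)
    W=cv2.createCLAHE(3,(6,6)).apply(W)
    c=cv2.HoughCircles(W,cv2.HOUGH_GRADIENT,1,36,param1=70,param2=11,minRadius=22,maxRadius=29)
    for u,v,r in (c[0] if c is not None else [])[:14]:
        d=np.array([u-N/2,v-N/2])*s
        if np.hypot(*d)<.072: print(n,d.round(3),"r",np.hypot(*d).round(3),"ang",np.degrees(np.arctan2(d[1],d[0])).round())
for a in("scene0","s7","top0","t7"):
    print(a);find("scene" if a[0]=="s" else "top",np.load(f"pics/{a}.npy"))
E
sed -i 's/^def model(n):/from functools import lru_cache\n@lru_cache(None)\ndef model(n):/' h.py; python3 beads.py
```

```text
scene0
scene [-0.032 -0.029] r 0.043 ang -138.0
scene [ 0.02  -0.056] r 0.06 ang -71.0
scene [ 0.013 -0.011] r 0.017 ang -40.0
scene [0.012 0.027] r 0.03 ang 67.0
scene [0.014 0.008] r 0.016 ang 31.0
scene [-0.01  -0.005] r 0.012 ang -153.0
scene [ 0.006 -0.044] r 0.045 ang -83.0
scene [-0.019  0.02 ] r 0.027 ang 134.0
scene [-0.05  -0.043] r 0.066 ang -139.0
scene [ 0.042 -0.051] r 0.066 ang -51.0
scene [-0.065 -0.03 ] r 0.072 ang -155.0
scene [-0.027  0.066] r 0.071 ang 113.0
s7
scene [-0.061  0.026] r 0.066 ang 157.0
scene [-0.015  0.049] r 0.051 ang 107.0
scene [ 0.004 -0.064] r 0.064 ang -86.0
scene [-0.048  0.009] r 0.049 ang 170.0
scene [ 0.045 -0.025] r 0.052 ang -29.0
scene [ 0.042 -0.051] r 0.066 ang -50.0
scene [ 0.025 -0.011] r 0.027 ang -24.0
scene [0.012 0.007] r 0.014 ang 30.0
scene [-0.024 -0.057] r 0.062 ang -113.0
top0
top [0.022 0.039] r 0.044 ang 61.0
top [-0.05  -0.045] r 0.067 ang -138.0
top [-0.028  0.037] r 0.046 ang 127.0
top [ 0.002 -0.043] r 0.043 ang -87.0
top [-0.027 -0.065] r 0.071 ang -112.0
top [-0.003 -0.007] r 0.008 ang -114.0
top [ 0.061 -0.014] r 0.062 ang -13.0
top [ 0.059 -0.034] r 0.068 ang -30.0
top [-0.067 -0.021] r 0.07 ang -162.0
top [-0.066  0.013] r 0.067 ang 169.0
t7
top [0.059 0.018] r 0.062 ang 17.0
top [-0.051 -0.047] r 0.069 ang -138.0
top [0.016 0.059] r 0.061 ang 75.0
top [-0.059 -0.03 ] r 0.066 ang -153.0
top [-0.059  0.03 ] r 0.066 ang 153.0
top [ 0.033 -0.046] r 0.057 ang -54.0
top [ 0.006 -0.063] r 0.064 ang -85.0
top [ 0.058 -0.035] r 0.068 ang -31.0
top [ 0.002 -0.014] r 0.014 ang -81.0
top [-0.02  -0.039] r 0.044 ang -118.0
```

Every bead now lies about 60 mm or more from the middle, swept counter-clockwise, and the forces are near zero. Three turns are done. I'll withdraw along the same path.

```bash
python3 -m crank '[[[0.12,0.18,0,0,0,0],[0.12,0.18,0.05,0,0,0],[0.12,0.18,0.1,0,0,0],[0.11,0.18,0.2,0,0,0],[0,0,0.3,0,0,0],[0,0,0.4,0,0,0],[0,0,0.4,0,0,0],[0,0,0.4,0,0,0],[0,0,0.4,0,0,0],[-0.3,-0.34,0.1,0,0,0],[-0.5,-0.56,0,0,0,0],[-0.5,-0.56,0,0,0,0],[-0.5,-0.56,0,0,0,0],[-0.5,-0.56,0,0,0,0],[-0.5,-0.57,0.1,0,0,0],[-0.5,-0.57,0.2,0,0,0],[-0.5,-0.57,0.3,0,0,0],[-0.5,-0.57,0.3,0,0,0],[-0.5,-0.57,0.3,0,0,0],[-0.5,-0.57,0.3,0,0,0]]]' | grep -E 'pos|wrist'
python3 - <<'E'
from h import *
print(foot()); need(RESTP+[0,0,.12],np.radians(32.9),np.radians(39.9))
np.save("pics/s8.npy",bot.camera("scene"));np.save("pics/t8.npy",bot.camera("top"))
E
sed -i 's/("scene0","s7","top0","t7")/("s8","t8")/' beads.py; python3 beads.py
```

```text
ee_pos: [0.4946, -0.1858, 0.1983]
wrist_force: [-0.1, 0.0, -1.1]
[ 0.55116448 -0.11852272  0.09321126]
t 24.33 p [ 0.4946 -0.1858  0.1983] q [-41.4  -3.7  -9.1  84.5  39.9  89.9] F [-0.1  0.  -1.1] open 0.0231 grip 98.8
units shift [-2.89 -8.73  2.31] turn [ 0.02  0.02 -2.3 ]
s8
scene [-0.061  0.024] r 0.065 ang 158.0
scene [-0.059 -0.031] r 0.067 ang -153.0
scene [-0.027  0.066] r 0.071 ang 113.0
scene [-0.012  0.046] r 0.047 ang 105.0
scene [-0.043  0.009] r 0.044 ang 169.0
scene [ 0.04  -0.049] r 0.063 ang -51.0
scene [ 0.025 -0.009] r 0.026 ang -19.0
scene [-0.05  -0.009] r 0.051 ang -170.0
scene [-0.046 -0.045] r 0.064 ang -136.0
scene [0.004 0.015] r 0.016 ang 76.0
scene [0.032 0.038] r 0.05 ang 50.0
scene [-0.02  -0.058] r 0.062 ang -109.0
t8
top [0.009 0.055] r 0.056 ang 80.0
top [-0.065  0.024] r 0.069 ang 160.0
top [ 0.004 -0.064] r 0.064 ang -87.0
top [0.059 0.015] r 0.061 ang 14.0
top [-0.059 -0.032] r 0.067 ang -152.0
top [ 0.033 -0.045] r 0.056 ang -54.0
top [ 0.043 -0.001] r 0.043 ang -2.0
top [-0.009  0.066] r 0.066 ang 98.0
top [-0.014 -0.069] r 0.071 ang -101.0
```

```bash
python3 -m crank '[[[-0.24,-0.73,0.5,0,0,-0.19],[-0.24,-0.73,0.5,0,0,-0.19],[-0.24,-0.73,0.5,0,0,-0.19],[-0.24,-0.73,0.5,0,0,-0.19],[-0.24,-0.73,0.31,0,0,-0.19],[-0.24,-0.73,0,0,0,-0.19],[-0.24,-0.73,0,0,0,-0.19],[-0.24,-0.73,0,0,0,-0.19],[-0.24,-0.73,0,0,0,-0.19],[-0.24,-0.73,0,0,0,-0.19],[-0.24,-0.73,0,0,0,-0.2],[-0.25,-0.7,0,0,0,-0.2],[0,0,0,0,0,0],[0,0,0,0,0,0]]]' | grep -E 'pos|wrist'
python3 - <<'E'
from h import *
need(RESTP+[0,0,.12],np.radians(32.9),np.radians(39.9))
print(foot(), [x.round(1) for x in (proj("top",foot()),proj("scene",foot()))])
E
```

```text
ee_pos: [0.4374, -0.3603, 0.2439]
wrist_force: [-0.4, 0.3, -1.1]
t 25.6 p [ 0.4374 -0.3603  0.2439] q [-58.8   3.2   2.8  90.8  39.9  87.9] F [-0.4  0.3 -1.1] open 0.0229 grip 98.6
units shift [-0.03 -0.    0.03] turn [0.01 0.02 0.01]
[ 0.51019298 -0.31099879  0.13877397] [array([409.3, 228.4]), array([147.6, 244.3])]
```

```bash
python3 -m crank '[[[-0.04,0,-0.3,0,0,0],[0,0,-0.6,0,0,0],[0,0,-0.7,0,0,0],[0,0,-0.7,0,0,0],[0,0,-0.6,0,0,0],[0,0,-0.5,0,0,0],[0,0,-0.5,0,0,0],[0,0,-0.4,0,0,0],[0,0,-0.3,0,0,0],[0,0,-0.3,0,0,0],[0,0,-0.3,0,0,0],[0,0,-0.2,0,0,0],[0,0,-0.15,0,0,0],[0,0,-0.1,0,0,0],[0,0,0,0,0,0]]]' | grep -E 'pos|wrist'
python3 - <<'E'
from h import *
need(RESTP,np.radians(32.9),np.radians(39.9))
E
```

```text
ee_pos: [0.4368, -0.3597, 0.1309]
wrist_force: [-0.1, -1.0, -2.0]
t 26.85 p [ 0.4368 -0.3597  0.1309] q [-58.8   3.8  -9.   78.4  39.9  87.8] F [-0.1 -1.  -2. ] open 0.0228 grip 98.6
units shift [-0.   -0.03 -0.32] turn [0.02 0.02 0.  ]
```

```bash
for i in 1 2 3; do python3 -m crank '[[[0,0,-0.05,0,0,0],[0,0,-0.05,0,0,0],[0,0,0,0,0,0]]]' | grep -E 'time|pos|wrist'; done
```

```text
time: 27.1
ee_pos: [0.4369, -0.3597, 0.1292]
wrist_force: [-2.4, -2.7, 0.3]
time: 27.35
ee_pos: [0.437, -0.3596, 0.127]
wrist_force: [-2.9, -3.1, 0.9]
time: 27.6
ee_pos: [0.4369, -0.3595, 0.1249]
wrist_force: [-2.2, -2.8, 0.7]
```

```bash
python3 -m crank '[[[0,0,-0.04,0,0,0],[0,0,0,0,0,0]]]' | grep -E 'pos|wrist'
python3 -m crank '[[[0,0,0,0,0,0],[0,0,0,0,0,0],[0,0,0,0,0,0],[0,0,0,0,0,0],[0,0,0,0,0,0],[0,0,0,0,0,0],[0,0,0,0,0,0],[0,0,0,0,0,0],[0,0,0,0,0,0],[0,0,0,0,0,0]]]' 1 | grep -vE 'rot'
python3 - <<'E'
from h import *
from m import hand
E
python3 -m crank '[[[-0.13,-0.09,0.19,0,0,0],[-0.27,-0.17,0.38,0,0,0],[-0.27,-0.17,0.38,0,0,0],[-0.27,-0.17,0.38,0,0,0],[-0.27,-0.17,0.38,0,0,0],[-0.27,-0.17,0.38,0,0,0],[-0.27,-0.17,0.38,0,0,0],[-0.27,-0.17,0.38,0,0,0],[-0.27,-0.17,0.38,0,0,0],[-0.5,-0.3,0.8,0,0,0],[-0.5,-0.3,0.8,0,0,0],[-0.5,-0.3,0.8,0,0,0],[-0.5,-0.3,0.8,0,0,0],[0,0,0,0,0,0],[0,0,0,0,0,0]]]' | grep -E 'time|pos|wrist'
python3 - <<'E' | tail -8
from m import *
print("---NOW")
T=bot.camera("top");S=bot.camera("scene")
a=hand("top",T,(628/k,388/k),35);b=hand("scene",S,(136/k,330/k),40)
print("grip",tri("top",a[0],"scene",b[0]))
for n,A,B,box in(("top",np.load("pics/top0.npy"),T,(385,220,425,260)),("scene",np.load("pics/scene0.npy"),S,(110,240,190,318))):
    x0,y0,x1,y1=box; d=abs(A.astype(int)-B)[y0:y1,x0:x1].max(2); print(n,"changed px near foot",(d>40).sum(),d.mean())
E
```

```text
ee_pos: [0.4369, -0.3597, 0.1247]
wrist_force: [-5.5, -3.5, 3.5]
time: 28.6
ee_pos: [0.437, -0.3595, 0.1243]
wrist_force: [-0.1, 0.4, 0.1]
opening: 0.0854
grasp_force: 0.0
far [0.6694 0.0274 0.0912] 66 0.0012
   top [237.9 157.6] 1049 [0.691 0.055]
   top [262.1 178.9] 746 [ 0.64  -0.003]
   top [250.2 166. ] 12 [0.671 0.026]
   top [236.6 179.6] 14 [0.638 0.057]
   top [274.9 188.3] 87 [ 0.618 -0.033]
   scene [320.7 255.4] 795 [ 0.659 -0.004]
   scene [341.4 247.5] 158 [0.672 0.049]
   scene [297.4 254.6] 39 [ 0.624 -0.039]
   scene [362.6 262. ] 173 [0.732 0.048]
near [0.5109 0.1465 0.0873] 58 0.0005
   top [181.1 219.1] 816 [0.543 0.182]
   top [203.2 240.7] 932 [0.494 0.129]
   top [216.9 252.8] 392 [0.467 0.097]
   scene [305.5 191.8] 36 [0.467 0.144]
   scene [321.3 191.2] 14 [0.492 0.177]
   scene [333.  193.1] 25 [0.518 0.194]
   scene [293.2 201.4] 92 [0.476 0.089]
   scene [309.4 212.9] 49 [0.537 0.086]
   scene [336.6 212.4] 34 [0.58  0.138]
frame corners [[0.783, -0.053], [0.72, -0.129], [0.374, 0.185], [0.439, 0.259]] ang 0.8611314480453331 0.09887365524535087 0.4670291
[... 559 characters left out ...]
e [ 95.2 230.9] 635 ((95.25000762939453, 231.25003051757812), (40.305084228515625, 15.55634880065918), 45.0)
grip (array([ 0.42053728, -0.36932188,  0.1456842 ]), np.float64(0.0008501911289016136)) (array([ 0.42111035, -0.36942555,  0.14525528]), np.float64(0.0005837664467183675))
---NOW
top [440.1 271.6] 375 ((439.6336669921875, 271.3366394042969), (34.47627639770508, 11.82043743133545), 39.289405822753906)
scene [ 94.9 231.1] 642 ((94.95069885253906, 231.16848754882812), (41.19346618652344, 15.807402610778809), 42.87890625)
grip (array([ 0.42104067, -0.36978392,  0.14576268]), np.float64(0.0003187752254526264))
top changed px near foot 1 11.7
scene changed px near foot 6 1.3754807692307693
```

The rod is back within 1 mm of where it started, and the picture around the foot is unchanged.

```bash
python3 -c "
from workcell import bot
print(bot.job_done())"
```

```text
the job is handed in; nothing more can be done
None
```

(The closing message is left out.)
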